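# Zero the drag pointer, press the turned leg home and hold it

## Task

Turn the seating gauge's drag pointer back to its zero stop by its bar knob and let go of it. Then lay the turned wooden leg lengthwise in the gauge's trough and push it endways against the sprung plunger until its end is hard against the steel stop face, which carries the pointer up to its full mark. Finish while still holding the leg pressed against the stop, firmly but without forcing it: do not let go.

Things in the scene. Friction and masses are not known exactly. Their poses are not given: they have to be found in the camera images.
- gauge: Seating gauge, fixed to the table: aluminium base plate 250 x 74 x 8 mm; a trough between two low steel rails at one end, a grey spring housing with a dial on top at the other. Origin: on the table under the middle of the stop face. x = push direction, along the trough to the stop; y = across, left as seen along x; z up. Housing: x = 8 to 79 mm, 50 mm high. Position and yaw vary.
- trough (a point): Middle of the trough's floor (gauge x = -86 mm, y = 0), 8 mm above the table; axes as the gauge. The trough runs 80 mm each way along x; its end away from the stop is open. Rails 42 mm apart inside at their feet, with slanted lips flaring to about 52 mm apart at the top, 23 mm above the table.
- stop_face: The steel stop: an upright plate 60 mm wide, reaching from 8 to 48 mm above the table; its face towards the trough is the plane x = 0 of the gauge. Same origin and axes as the gauge.
- plunger (a joint): Travel of the sprung plunger, a 14 mm thick steel pin out of the middle of the stop face, 26 mm above the table. 0 = right out, tip 14 mm in front of the face; grows as it is pushed in along the gauge's +x; 0.014 m = tip level with the face. Pushes back with about 2.5 N at first and 8 N at 0.014 m, plus a few N of drag of pointer and leg; pushes the leg out again once let go.
- plunger_tip (a point): Middle of the plunger's tip, which meets the leg's end (moves with the plunger).
- pointer (a joint): Angle of the drag pointer and its knob on top of the housing, rad, upright axis. 0 = at the zero stop; grows clockwise seen from above, to 1.4 at most. Starts at an old reading of 0.6 to 1.25. Stays where it is left (0.012 N m turns it). A dog on the plunger carries it up (about 0.4 rad at 7 mm, 1.0 at 14 mm of travel), so a part pressed home takes it from 0 to about 1.0; it never brings it back.
- knob_grip (a point): Where to grip the black bar knob: on its axis, 75 mm above the table (gauge x = 41 mm, y = 0). Bar 12 mm thick, 38 mm long, from 60 to 85 mm above the table, over a disc of 38 mm diameter. At pointer 0 the bar's length lies along the gauge's y, needle towards +y. The point turns with the knob: its y along the bar, x across it.
- turned_leg: Turned wooden leg lying on the table, light bare wood, 140 mm long, to be taken as 36 x 36 mm all along, 0.14 to 0.28 kg. Origin: middle of its underside; its length lies along its own y (70 mm each way); z up. Either end may go to the stop.

How it is judged:
On the way, in this order (a step that is already met when the one before it is completed fails the run):
1. the pointer is back at its zero stop with the plunger right out (value of joint pointer below 0.06 rad and value of joint plunger below 0.002 m), for 0.2 s.
2. the leg is picked up while the pointer, let go, stands at zero (value of joint pointer below 0.08 rad and contact force between each of the arm, the fingers and gauge below 0.05 N and height (world z) of turned_leg above 0.006 m), for 0.1 s.
At the end, for the whole second after the job is handed in: Leg held by the robot, at rest on the trough floor (within 7 mm of the centre line, 5 mm of the floor, 0.1 rad of its direction), its end pressed on the stop face with 1 to 40 N; plunger in by more than 12.2 of 14 mm; pointer, zeroed before, carried up to 0.75 to 1.2 rad (value of joint plunger above 0.0122 m and value of joint pointer between 0.75 and 1.2 rad and contact force between turned_leg and stop_face between 1 and 40 N and contact force between any of the fingers, the arm and turned_leg above 2 N and y of turned_leg in the frame of gauge between -0.007 and 0.007 m and z of turned_leg in the frame of gauge between 0.004 and 0.013 m and angle between the y axis of turned_leg and the x axis of gauge, either way round below 0.1 rad and linear speed of turned_leg below 0.01 m/s); the arm keeps its last pose, push and grip.
It also fails if it takes over 72 s, if anything falls off the work surface, if the arm or the gripper's body presses on something with over 40 N, if the wrist force passes 120 N, or if a joint passes its speed limit or range.

## Robot

A 6-joint arm with a two-finger parallel gripper is mounted at the origin on a cart in front of the work surface, level with it; the furniture and walls round the work are solid. World frame = base frame: x ahead of the robot, y to its left, z up, the work surface at z = 0. Lengths are in m, angles in rad, forces in N, time in s.
With the tool pointing down it reaches from about 0.35 to 0.8 m from the base axis. Payload 7.3 kg.
Tool frame: the origin (TCP) lies between the finger pads; the fingertips stand 25 mm ahead of it and the grasp point (between the pads) lies 6 mm ahead of it (r.tip_extent is the distance from the TCP to the fingertips, in m); z points along the fingers, y is the direction in which the jaws open and shut (so a half turn about z gives the same grasp; the last joint's range is limited). The gripper opens to 85 mm and grips with 20 to 120 N. Pads are 22 mm wide; open, the fingers measure 114 mm over their backs; the gripper's body (76 mm by 85 mm) begins 54 mm behind the grasp point. The pads swing forward as they close: fully open they stand 13 mm farther back than shut.
Start: joints at [1.122, 0.342, 1.524, -0, 1.275, -0.146], TCP at [0.157, 0.501, 0.256] pointing down, gripper open.
Joint ranges: [-2.53, 2.53], [-0.77, 2.02], [0.04, 2.7], [-1, 4.14], [0.28, 2.66], [-3.11, 3.11]. Speed limits (rad/s): [2.57, 2.57, 3.14, 3.14, 3.14, 3.14].

## Interface

Orientations are given as a unit quaternion [x, y, z, w].
In Python, from workcell import r, command_gripper, optics gives the robot as it stands. The module is installed in compiled form; this text tells all that it offers. Calls block until the motion is done:
- r.reach(position, orientation): joint-space move of the TCP to a pose.
- r.move_straight(position, orientation=None, speed=0.15, max_force=None): straight line of the TCP; orientation=None keeps the orientation; speed is the mean speed in m/s. With max_force (N) it stops when the force on the tool has changed by that much, and returns True; else False.
- r.movej(angles): joint-space move.
- command_gripper(opening, force=None): finger opening in m; force is the grip in N (None keeps the last); returns when the fingers have stopped.
- r.hold(seconds).
- r.solve_ik(position, orientation): joint angles nearest the present ones, or None.
- r.read_state(): the state.
- optics.get_image(name): name is "scene" or "top" or "wrist"; returns (picture, depth): 400x640x3 uint8, red, green, blue; 400x640 float32, m along the optical axis (not along the pixel's ray), 0 where there is no reading.
- optics.camera_model(name): a dict with "K" (3x3 intrinsics, pixels), "R" (3x3) and "t" (3): a world point X has camera coordinates R X + t; the wrist camera has in their place "tool_from_camera" (4x4, takes a point from camera to tool coordinates, whose origin is the TCP and whose axes are the flange's). Camera axes: x right, y down, z forward; pixel columns grow to the right and rows downward; lengths in m; the calibration is good to about 2 mm. A picture is of the moment at which its call begins: read the wrist's pose just before it. camera_model takes no time and is no camera call.
A pose or a line that the arm cannot do raises r.PlanningError and nothing moves.
- r.finish_job(): hands the job in, once; it reports no verdict.
The state is a dict: "time_s": time; "joint_positions": joint angles; "dq": joint speeds; "tau": joint torques, N m; "eef_pos": TCP position; "eef_rot": TCP orientation; "contact_force": force on the tool from outside, world axes, zero at the start; "torque": the same for the moment, N m; "grip_width": finger opening in m.
Only numpy, scipy, OpenCV 4.12 (cv2) and the standard library are available. Lean on these libraries where they do the work, as an engineer would, in place of code of your own. Each camera call takes 0.05 s, during which the arm holds its last target. There are 200 camera calls.

## Working session

There is one attempt and no reset: what is moved stays moved. The work goes in short steps, each a Python script; the robot and the scene stay as the last script left them, time stands still between calls to the robot, and variables do not carry over. Pictures are saved under pics/ and viewed, on a budget of 10 in all, crops included, one or two more only if the job needs it, and the job is handed in when it is done.

```bash
mkdir -p pics; python3 - <<'E'
from workcell import r, command_gripper, optics
import cv2,numpy as np
for n in ("top","scene"):
    im,d=optics.get_image(n); cv2.imwrite(f"pics/{n}0.png",im[:,:,::-1]); np.savez(f"{n}0.npz",im=im,d=d,**optics.camera_model(n))
    m=optics.camera_model(n); print(n,m["K"].tolist(),(-m["R"].T@m["t"]).tolist(),m["R"].tolist())
print(optics.camera_model("wrist")); print(r.read_state())
E
```

```text
top [[439.81050174137835, 0.0, 319.54759403170766], [0.0, 439.81050174137835, 200.73065031238764], [0.0, 0.0, 1.0]] [0.4156621085984062, 0.17602004524887196, 0.9206564909674015] [[-0.012713993921511848, -0.9996489301632754, 0.023245876666256507], [-0.995374162636171, 0.010438735655124124, -0.09550554514929588], [0.09522935847156336, -0.024352601941917584, -0.9951574348130817]]
scene [[397.84862535221805, 0.0, 314.39661379979987], [0.0, 397.84862535221805, 203.13509050760248], [0.0, 0.0, 1.0]] [0.23681351514155718, -0.3041479658981232, 0.746605796008213] [[0.8690882247511235, -0.4944123258835145, -0.015559871895169252], [-0.38987369974046604, -0.6652901773309785, -0.6367004619109335], [0.30444072633210834, 0.5594152589636507, -0.770954221850435]]
{'K': array([[300.41368273,   0.        , 321.21581829],
       [  0.        , 300.41368273, 201.50947164],
       [  0.        ,   0.        ,   1.        ]]), 'tool_from_camera': array([[ 4.57272653e-04, -9.44892164e-01, -3.27381413e-01,
         8.40785760e-02],
       [ 9.99999804e-01,  5.71913529e-04, -2.53905828e-04,
         2.25455019
[... 158 characters left out ...]
  1.00000000e+00]])}
{'time_s': 0.1, 'joint_positions': array([ 1.12201833e+00,  3.42647165e-01,  1.52491785e+00,  1.13214613e-05,
        1.27539348e+00, -1.46020566e-01]), 'dq': array([-0.00114381, -0.00221141, -0.00286689, -0.00010793,  0.00117816,
        0.0010724 ]), 'tau': array([ 1.47559400e-03, -4.34449840e+01, -2.46492094e+01, -2.42929273e-04,
        4.56344074e-03, -5.82055441e-05]), 'eef_pos': array([0.15637654, 0.50083554, 0.25569976]), 'eef_rot': array([ 1.50802822e-01,  9.88563626e-01, -6.51351265e-04, -2.05294974e-04]), 'contact_force': array([ 0.16136324,  0.27353445, -0.44968037]), 'torque': array([ 0.02723209,  0.02313065, -0.06433455]), 'grip_width': 0.08551431553702998}
```

View pics/top0.png

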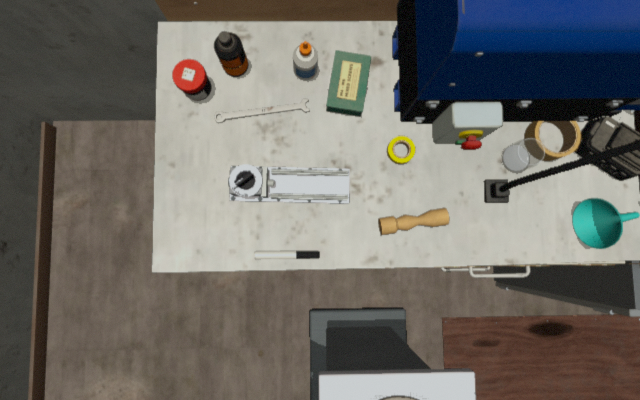

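View pics/scene0.png

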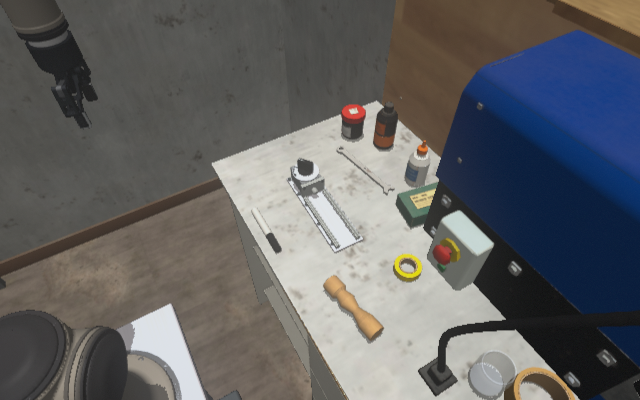

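The top view shows the gauge with the knob at about (244,181) and the trough from about (265,185) to (350,186), so the push direction is to image left (+y world). The leg runs from (380,225) to (448,215). The bar knob shows as a dark diagonal on the light disc.

```bash
cat > h.py <<'E'
import numpy as np,cv2
from scipy.spatial.transform import Rotation as Ro
from workcell import r, command_gripper, optics
def cam(n):
    m=optics.camera_model(n); 
    if n=="wrist":
        s=r.read_state(); T=np.eye(4);T[:3,:3]=Ro.from_quat(s["eef_rot"]).as_matrix();T[:3,3]=s["eef_pos"]
        T=T@m["tool_from_camera"]; R=T[:3,:3].T; return m["K"],R,-R@T[:3,3]
    return m["K"],m["R"],m["t"]
def ray(c,uv,z):
    K,R,t=c; uv=np.atleast_2d(uv).astype(float)
    d=np.c_[uv,np.ones(len(uv))]@np.linalg.inv(K).T@R; o=-R.T@t
    return o+d*((z-o[2])/d[:,2])[:,None]
def cloud(c,d):
    K,R,t=c; v,u=np.indices(d.shape)
    p=np.c_[u.ravel(),v.ravel(),np.ones(u.size)]@np.linalg.inv(K).T*d.reshape(-1,1)
    return ((p-t)@R).reshape(*d.shape,3)
def down(yaw): # tool down, jaw (tool y) axis along world yaw
    y=np.array([np.cos(yaw),np.sin(yaw),0]); z=np.array([0,0,-1.]); return Ro.from_matrix(np.c_[np.cross(y,z),y,z]).as_quat()
def snap(n,name):
    c=cam(n); im,d=optics.get_image(n); cv2.imwrite(f"pics/{name}.png",im[:,:,::-1]); return c,im,d
def rect(p):
    (c,s,a)=cv2.minAreaRect((np.asarray(p)[:,:2]*1000).astype(np.float32)); 
    if s[0]<s[1]: a+=90; s=s[::-1]
    return np.array(c)/1000,np.array(s),a
E
python3 - <<'E'
from h import *
f=np.load("top0.npz"); c=(f["K"],f["R"],f["t"]); P=cloud(c,f["d"]); im=f["im"]
print("table z",np.median(P[200:215,360:375,2]))
hsv=cv2.cvtColor(im,cv2.COLOR_RGB2HSV)
box=np.zeros(im.shape[:2],bool); box[195:245,368:462]=1
m=box&(hsv[...,1]>80)
p=ray(c,np.argwhere(m)[:,::-1],0.018); print("leg",m.sum(),rect(p), np.percentile(P[m][:,2],[5,50,95]))
box[:]=0; box[158:212,222:358]=1
z=P[...,2]; 
for lo,hi in((.004,.012),(.015,.03),(.04,.055),(.055,.07),(.075,.1)):
    m=box&(z>lo)&(z<hi)
    if m.sum()>8: print(lo,hi,m.sum(),rect(P[m]),P[m].mean(0))
m=box&(z>.004); print("all",rect(P[m]))
v=cv2.cvtColor(im[155:215,220:365],cv2.COLOR_RGB2BGR)
cv2.imwrite("pics/crop.png",cv2.resize(v,None,fx=5,fy=5,interpolation=2))
E
```

```text
table z 7.848546893310239e-06
leg 985 (array([ 0.45824512, -0.04001365]), array([145.80847168,  33.85459518]), 98.26160526275635) [0.02371472 0.03149651 0.03679241]
0.004 0.012 2154 (array([0.53593481, 0.20744888]), array([266.8187561 , 108.89192963]), 85.58727264404297) [0.53488487 0.18668566 0.00800889]
0.015 0.03 805 (array([0.53914124, 0.21791673]), array([243.68191528,  62.31621552]), 88.09309387207031) [0.53689602 0.1804851  0.01985085]
0.04 0.055 753 (array([0.54173761, 0.29736783]), array([73.9854126 , 64.78535461]), 88.1840591430664) [0.54072908 0.29344845 0.05112518]
0.055 0.07 206 (array([0.54006287, 0.30394702]), array([61.06316376, 55.4239502 ]), 65.95603942871094) [0.5388575  0.30073111 0.05919609]
0.075 0.1 138 (array([0.54180219, 0.30173663]), array([37.56702423, 12.60338783]), 125.34722518920898) [0.54123998 0.3012846  0.08430636]
all (array([0.50442529, 0.21013487]), array([267.44085693, 170.99665833]), 85.0634994506836)
```

View pics/crop.png

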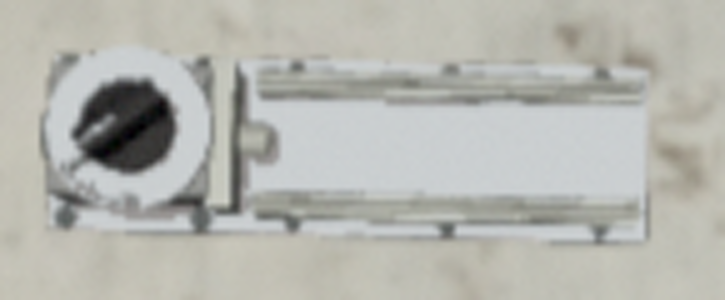

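```bash
python3 - <<'E'
from h import *
f=np.load("top0.npz"); c=(f["K"],f["R"],f["t"])
uv=np.array([[48,230],[648,241],[648,70]])/5-0.4+[220,155]
p=ray(c,uv,.008); print(p); e=p[0]-p[1]; print("yaw",np.degrees(np.arctan2(e[1],e[0])),np.linalg.norm(e))
for n,a in (("pick",35.3),("zero",90),("leg",8.3),("place",-2)):
    for k in (-180,0,180):
        q=r.solve_ik([.54,.3,.2] if n in("pick","zero") else [.5,.1,.2],down(np.radians(a+k))); print(n,a+k,None if q is None else np.round(q,2))
r.reach([.54,.25,.24],down(np.radians(35.3)))
c,im,d=snap("wrist","w1"); np.savez("w1.npz",im=im,d=d,K=c[0],R=c[1],t=c[2]); s=r.read_state(); print(s["time_s"],s["joint_positions"],s["eef_pos"],r.tip_extent)
E
```

```text
[[0.50523587 0.34122311 0.008     ]
 [0.49800803 0.09182699 0.008     ]
 [0.57022695 0.09044236 0.008     ]]
yaw 88.33995521483102 0.24950083355274474
pick -144.7 [ 0.38  0.56  1.34 -0.    1.25  2.91]
pick 35.3 [ 0.38  0.56  1.34 -0.    1.25 -0.23]
pick 215.3 [ 0.38  0.56  1.34 -0.    1.25  2.91]
zero -90 [ 0.38  0.56  1.34 -0.    1.25  1.95]
zero 90 [ 0.38  0.56  1.34 -0.    1.25 -1.19]
zero 270 [ 0.38  0.56  1.34 -0.    1.25  1.95]
leg -171.7 [ 0.05  0.37  1.65 -0.    1.12  3.04]
leg 8.3 [ 0.05  0.37  1.65 -0.    1.12 -0.1 ]
leg 188.3 [ 0.05  0.37  1.65 -0.    1.12  3.04]
place -182 [ 0.05  0.37  1.65 -0.    1.12 -3.06]
place -2 [ 0.05  0.37  1.65 -0.    1.12  0.08]
place 178 [ 0.05  0.37  1.65 -0.    1.12 -3.06]
1.825 [ 3.06859309e-01  4.82899505e-01  1.34787105e+00  2.59054146e-04
  1.31064340e+00 -3.11227030e-01] [0.53933594 0.25111783 0.24020143] 0.025
```

View pics/w1.png

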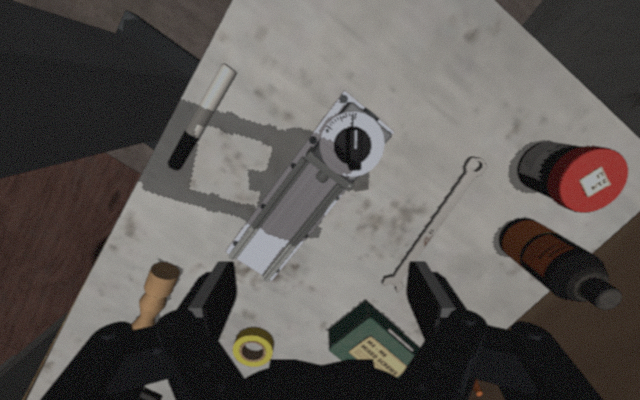

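The wrist view shows the bar knob upright in the image at about (353,146), so the jaw direction fits. The leg's near end is at about (160,280).

```bash
python3 - <<'E'
from h import *
f=np.load("w1.npz"); c=(f["K"],f["R"],f["t"]); P=cloud(c,f["d"]); z=P[...,2]
b=np.zeros(z.shape,bool); b[90:285,225:400]=1
print("table",np.median(z[200:230,385:420]))
for lo,hi in((.045,.055),(.055,.063),(.063,.075),(.078,.095)):
    m=b&(z>lo)&(z<hi)
    if m.sum()>5: print(lo,hi,m.sum(),rect(P[m]),P[m].mean(0))
ctr=P[b&(z>.078)].mean(0); q=P[b&(np.hypot(P[...,0]-ctr[0],P[...,1]-ctr[1])<.018)]; print(np.histogram(q[:,2],bins=np.arange(.04,.1,.004)))
m=b&(z>.004)&(z<.012); ; 
E
sed -i 's/x/x/' h.py; python3 - <<'E'
import sys; sys.path.insert(0,'.')
from h import *
f=np.load("w1.npz"); c=(f["K"],f["R"],f["t"]); P=cloud(c,f["d"]); z=P[...,2]
b=np.zeros(z.shape,bool); b[90:285,225:400]=1
print("table",np.median(z[200:230,385:420]))
for lo,hi in((.018,.026),(.045,.055),(.055,.063),(.063,.075),(.078,.095)):
    m=b&(z>lo)&(z<hi)
    if m.sum()>5: print(lo,hi,m.sum(),rect(P[m]),P[m].mean(0))
ctr=P[b&(z>.078)].mean(0); q=P[b&(np.hypot(P[...,0]-ctr[0],P[...,1]-ctr[1])<.018)]; print(np.histogram(q[:,2],bins=np.arange(.04,.1,.004)))
E
```

```text
table -0.000855757102690731
0.018 0.026 1160 (array([0.5396604 , 0.21565942]), array([243.00968933,  60.91152954]), 87.78523254394531) [0.53785904 0.18086886 0.02021566]
0.045 0.055 2904 (array([0.54190015, 0.29702075]), array([74.0027771 , 65.12447357]), 88.2439193725586) [0.54007851 0.29759297 0.05078833]
0.055 0.063 601 (array([0.5385321 , 0.30285358]), array([44.45314789, 37.07907867]), 153.2048797607422) [0.53994002 0.30065018 0.05884111]
0.063 0.075 51 (array([0.53664929, 0.29995123]), array([36.87464905, 10.16373062]), 109.00514221191406) [0.53530832 0.30270401 0.06671915]
0.078 0.095 554 (array([0.54214722, 0.3010675 ]), array([38.02153778, 11.99264431]), 125.98738479614258) [0.54166293 0.3013721  0.08366403]
(array([  5,  56, 291, 266, 226,  12,   0,   0,   0,   0,   0,   0,   0,
         0]), array([0.04 , 0.044, 0.048, 0.052, 0.056, 0.06 , 0.064, 0.068, 0.072,
       0.076, 0.08 , 0.084, 0.088, 0.092, 0.096]))  File "<stdin>", line 9
    m=b&(z>.004)&(z<.012); ; 
                           ^
SyntaxError: invalid syntax
```

```bash
python3 - <<'E'
from h import *
k=[.5418,.3013]; o=down(np.radians(35.8))
command_gripper(.04,20)
r.reach(k+[.15],o); print(r.move_straight(k+[.091],o,speed=.06,max_force=8)); 
print(r.read_state()["eef_pos"],r.read_state()["contact_force"])
command_gripper(.0,20); s=r.read_state(); print(s["grip_width"],s["contact_force"],s["torque"],s["time_s"])
j=s["joint_positions"].copy(); t0=s["torque"][2]
for a in list(range(10,50,10))+[46,49,51,53,55]:
    q=j.copy(); q[5]-=np.radians(a); r.movej(q); s=r.read_state(); print(a,s["contact_force"].round(2),s["torque"].round(3),round(s["time_s"],2))
    if abs(s["torque"][2]-t0)>.25: break
E
```

```text
False
[0.54209173 0.30145394 0.09146485] [-0.26739309  0.41190242 -0.39251215]
0.011299396176751894 [-3.08356678 -2.09939783  4.70645495] [-0.29834312  0.46696718 -0.00540608] 4.3167
10 [-1.8  -0.95  1.01] [-0.153  0.237  0.043] 4.61
20 [-1.73 -1.1   2.32] [-0.108  0.299  0.024] 4.9
30 [-2.16 -1.32  2.06] [-0.21   0.397  0.004] 5.19
40 [-2.83 -1.65  3.  ] [-0.242  0.434 -0.009] 5.48
46 [-2.66 -2.3   3.11] [-0.31   0.485 -0.011] 5.73
49 [-3.46 -2.96  3.2 ] [-0.393  0.5   -0.038] 5.98
51 [-3.37 -2.59  4.17] [-0.449  0.571  0.006] 6.23
53 [-3.79 -3.49  4.46] [-0.514  0.652 -0.224] 6.48
55 [-3.29 -3.69  4.57] [-0.507  0.727 -0.66 ] 6.73
```

```bash
python3 - <<'E'
from h import *
r.hold(.3); command_gripper(.045,20); s=r.read_state(); p=s["eef_pos"].copy(); 
r.move_straight([p[0],p[1],.2],speed=.1)
c,im,d=snap("wrist","w2"); P=cloud(c,d); z=P[...,2]
m=(z>.078)&(z<.095)&(np.hypot(P[...,0]-.542,P[...,1]-.3013)<.03); print("bar",rect(P[m]))
command_gripper(.085,40)
r.reach([.458,-.04,.22],down(np.radians(8.3)))
c,im,d=snap("wrist","w3"); P=cloud(c,d); z=P[...,2]
m=(np.hypot(P[...,0]-.458,P[...,1]+.04)<.1)&(z>.012)&(z<.045)&(cv2.cvtColor(im,cv2.COLOR_RGB2HSV)[...,1]>70)
print("leg",m.sum(),rect(P[m]),np.percentile(z[m],[50,99]))
pm=P[m]; e=pm[:,:2]-pm[:,:2].mean(0); print(np.degrees(np.arctan2(*np.linalg.svd(e,full_matrices=False)[2][0][::-1])))
print(r.read_state()["time_s"])
cv2.imwrite("pics/w23.png",np.vstack([cv2.imread("pics/w2.png")[40:340],cv2.imread("pics/w3.png")[100:400]])[:, :])
E
```

```text
bar (array([0.54191089, 0.30119769]), array([38.31818008, 11.97222233]), 177.94721221923828)
leg 3418 (array([ 0.45833914, -0.0388421 ]), array([139.17880249,  32.73819351]), 97.95541715621948) [0.03082279 0.03583226]
-82.08791129000272
10.5833
```

View pics/w23.png

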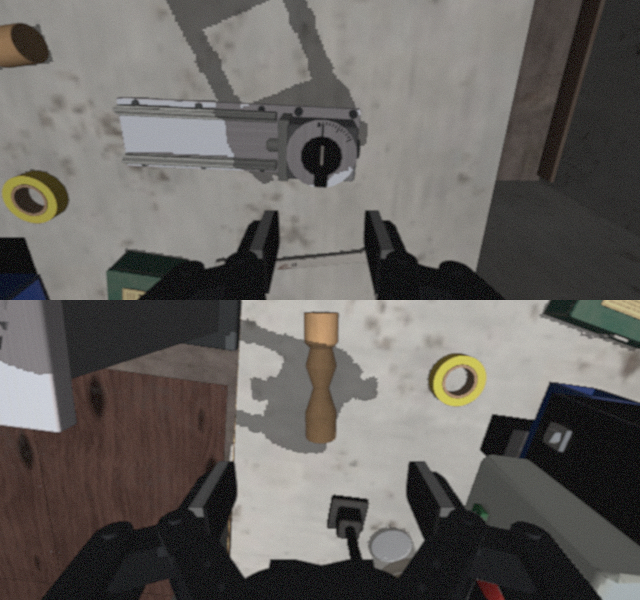

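The top half shows the needle back at the scale's zero, with the bar square across the gauge at (322,150). The lower half shows the leg standing upright at (321,375) between the jaws.

```bash
python3 - <<'E'
from h import *
g=[.4583,-.0388]; o=down(np.radians(7.95))
command_gripper(.065,40)
r.reach(g+[.12],o); print(r.move_straight(g+[.0445],o,speed=.06,max_force=10))
command_gripper(0,60); s=r.read_state(); print(s["grip_width"],s["eef_pos"],s["contact_force"],s["time_s"])
r.move_straight(g+[.13],speed=.08); r.hold(.2); s=r.read_state(); print(s["grip_width"],s["contact_force"])
c,im,d=snap("scene","s1")
E
```

```text
False
0.03473971271819739 [ 0.45853367 -0.03885595  0.04503452] [-1.6443277   1.08329764  5.44760253] 13.1917
0.03445299544612439 [ 0.01102697  0.26476069 -1.70466837]
```

View pics/s1.png

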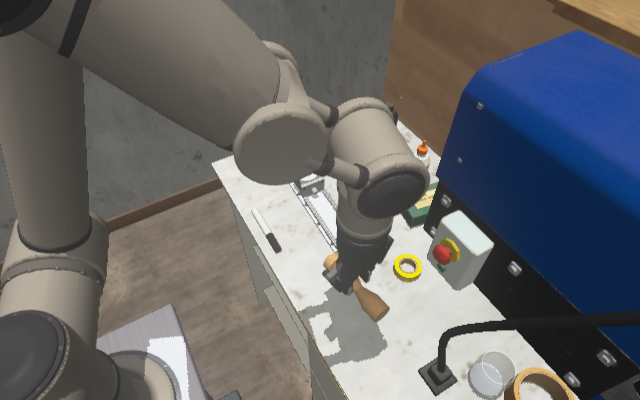

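Held: the grip width is 34.5 mm and the leg hangs level in the jaws. Next I move over the trough and lower it with a force guard.

```bash
cat >> h.py <<'E'
YAW=np.radians(88.2); U=np.array([np.cos(YAW),np.sin(YAW)]); KN=np.array([.5419,.3012])
def G(x,z,y=0): return np.r_[KN+(x-.041)*U+y*np.array([-U[1],U[0]]),z]
def ginv(p): d=np.asarray(p)[:2]-KN; return d@U+.041, d@np.array([-U[1],U[0]])
E
python3 - <<'E'
from h import *
o=down(YAW-np.pi/2)
r.reach(G(-.095,.13),o); r.hold(.3)
c,im,d=snap("wrist","w4"); 
P=cloud(c,d); z=P[...,2]; gx=(P[...,:2]-KN)@U+.041; gy=(P[...,:2]-KN)@np.array([-U[1],U[0]])
for lo,hi in((-.16,-.13),(-.06,-.03)):
  m=(z>.018)&(z<.027)&(gx>lo)&(gx<hi)&(abs(gy)<.04); print(m.sum(),[np.percentile(gy[m&s],[5,50,95]).round(4) for s in (gy<0,gy>0) if (m&s).any()])
hit=r.move_straight(G(-.095,.060),o,speed=.06,max_force=8); s=r.read_state(); print(hit,s["eef_pos"],s["contact_force"])
if not hit:
    f0=s["contact_force"]; hit=r.move_straight(G(-.095,.050),o,speed=.02,max_force=5); s=r.read_state(); print(hit,s["eef_pos"],s["contact_force"],s["grip_width"],ginv(s["eef_pos"]),s["time_s"])
snap("wrist","w5")
E
```

```text
295 [array([-0.0282, -0.0258, -0.0237]), array([0.0241, 0.0254, 0.027 ])]
143 [array([-0.0295, -0.0269, -0.0242]), array([0.0245, 0.028 , 0.029 ])]
False [0.53794169 0.16533153 0.06043924] [ 0.53273072 -0.37953629 -1.84870101]
True [0.53776911 0.16530693 0.05305375] [-0.93320343 -1.16535392  4.94492559] 0.034903330995740424 (np.float64(-0.09495577424942245), np.float64(-0.00013965551729940178)) 17.6167
```

View pics/w5.png

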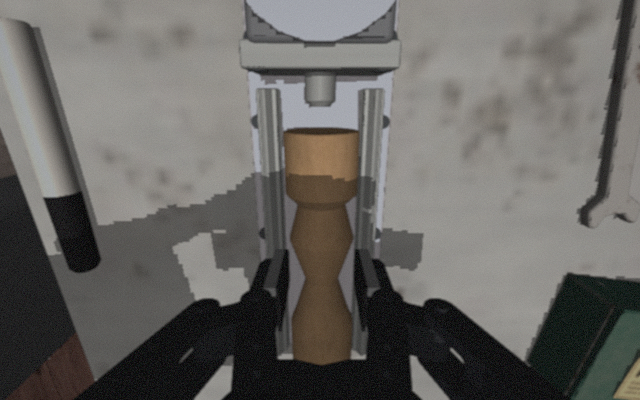

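The leg lies centred between the rails. Its end is at (321,132) and the plunger tip at (320,103). The floor was felt at the expected height, so now I push.

```bash
python3 - <<'E'
from h import *
o=down(YAW-np.pi/2); command_gripper(0,80)
def rep(n):
    s=r.read_state(); f=s["contact_force"]; print(n,np.round(ginv(s["eef_pos"]),4),round(s["eef_pos"][2],4),f.round(1),round(f[:2]@U,1),round(s["grip_width"],4),round(s["time_s"],2))
r.move_straight(G(-.095,.0532),o,speed=.02); rep("start")
for x in (-.088,-.082,-.076): print(r.move_straight(G(x,.0532),o,speed=.03,max_force=28)); rep(x)
print(r.move_straight(G(-.060,.0532),o,speed=.012,max_force=16)); rep("end"); r.hold(.5); rep("hold")
snap("wrist","w6")
E
```

```text
start [-0.095 -0.   ] 0.0532 [-0.3  1.3  1.7] 1.3 0.0338 18.13
False
-0.088 [-0.0874 -0.0001] 0.0532 [-0.2  1.6  0.7] 1.6 0.0342 18.52
False
-0.082 [-0.082  0.   ] 0.0532 [-0.1 -2.2  1.8] -2.2 0.034 18.87
False
-0.076 [-0.0766 -0.    ] 0.0532 [ 0.7 -6.   2. ] -6.0 0.0341 19.22
True
end [-0.0708 -0.0001] 0.0532 [-0.4 -5.   3.8] -5.0 0.0342 20.02
hold [-0.0709 -0.0002] 0.0532 [ 0.8 -4.   4.8] -4.0 0.034 20.52
```

View pics/w6.png

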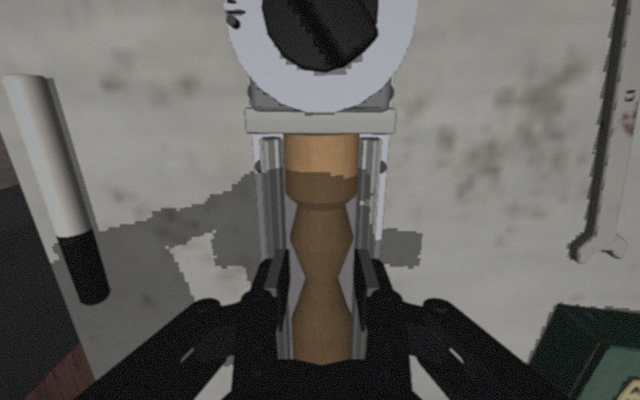

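The leg's end appears to meet the stop plate at (321,135), and the bar has turned about 1 rad. The remaining push force is too low (4 N, less than the spring alone), so I add press in small steps until a sustained force shows.

```bash
python3 - <<'E'
from h import *
o=down(YAW-np.pi/2)
def rep(n):
    s=r.read_state(); f=s["contact_force"]; print(n,np.round(ginv(s["eef_pos"]),4),round(s["eef_pos"][2],4),f.round(1),round(f[:2]@U,1),round(s["grip_width"],4),round(s["time_s"],2)); return f[:2]@U
x=ginv(r.read_state()["eef_pos"])[0]
for i in range(12):
    x+=.0005; r.move_straight(G(x,.0532),o,speed=.01); r.hold(.3)
    if rep(round(x,4))<-19: break
E
```

```text
-0.0704 [-0.071 -0.   ] 0.0532 [ 0.6 -6.5  3.3] -6.4 0.0342 21.12
-0.0699 [-0.0709 -0.    ] 0.0532 [ 0.2 -8.3  3.9] -8.3 0.034 21.68
-0.0694 [-0.0709 -0.    ] 0.0532 [-0.2 -9.6  4.2] -9.6 0.0341 22.23
-0.0689 [-0.0707 -0.    ] 0.0532 [ -0.4 -11.9   3.8] -12.0 0.0344 22.77
-0.0684 [-0.0705 -0.    ] 0.0532 [ -0.6 -13.6   4. ] -13.6 0.0339 23.32
-0.0679 [-0.0703 -0.0001] 0.0532 [  0.6 -15.    5.8] -15.0 0.0339 23.88
-0.0674 [-0.0701 -0.    ] 0.0532 [  0.5 -16.4   5.6] -16.4 0.0341 24.43
-0.0669 [-0.0701 -0.    ] 0.0532 [  0.1 -18.    5.8] -18.0 0.0339 24.98
-0.0664 [-0.07 -0.  ] 0.0532 [ -0.3 -19.6   5.2] -19.6 0.0337 25.52
```

```bash
python3 - <<'E'
from h import *
o=down(YAW-np.pi/2)
r.move_straight(G(-.0652,.0532),o,speed=.01); r.hold(1.0)
for i in range(2):
    s=r.read_state(); print(s["contact_force"].round(1),ginv(s["eef_pos"]),s["eef_pos"][2],s["grip_width"],s["time_s"],abs(s["dq"]).max()); r.hold(.5)
c,im,d=snap("wrist","w7"); P=cloud(c,d); z=P[...,2]
m=(z>.078)&(z<.095)&(np.hypot(P[...,0]-.542,P[...,1]-.3013)<.03)
if m.sum()>5: print("bar wrist",m.sum(),rect(P[m]))
c,im,d=snap("top","t7"); P=cloud(c,d); z=P[...,2]
m=(z>.078)&(z<.092)&(np.hypot(P[...,0]-.542,P[...,1]-.3013)<.03)
if m.sum()>5: print("bar top",m.sum(),rect(P[m]))
cv2.imwrite("pics/w7c.png",cv2.resize(cv2.imread("pics/w7.png")[0:260,200:440],None,fx=2.2,fy=2.2))
E
```

```text
[ -0.8 -25.3   7.5] (np.float64(-0.06990124917313215), np.float64(-2.10000185160581e-05)) 0.053198876188177445 0.03421772525352532 26.7917 0.001803967953074088
[ -0.2 -24.7   7.7] (np.float64(-0.06992017081620533), np.float64(-1.0510896789457858e-05)) 0.053168738388477084 0.0340084336743397 27.2917 0.001405887994742399
bar wrist 3253 (array([0.54662994, 0.2932923 ]), array([19.94655418, 12.281106  ]), 121.58212852478027)
bar top 98 (array([0.53960437, 0.30582614]), array([28.59329796, 12.15525436]), 120.50602722167969)
```

View pics/w7c.png

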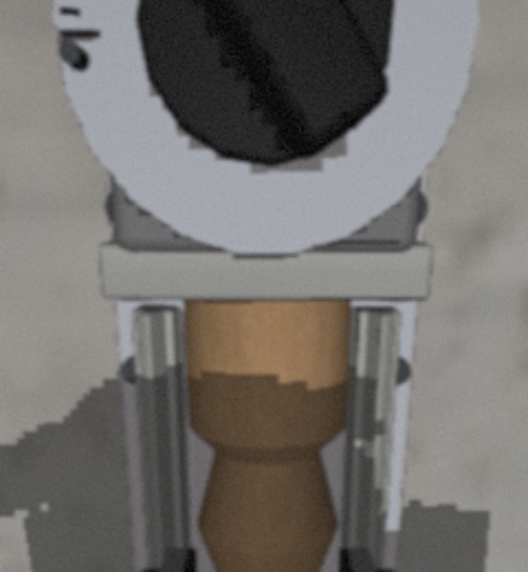

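The leg's end meets the stop plate at crop (265,300) with no gap. The bar at about 121° gives a pointer angle of about 1.0 rad, and the push is steady at about 25 N.

```bash
python3 -c "
from workcell import r
r.finish_job()"
```

```text
the job is handed in; nothing more can be done
```

I zeroed the pointer, laid the leg in the trough, pushed it home, and handed the job in with the gripper still pressing the leg on the stop. The hand-in gives no verdict, so what follows is from my own last checks.

- **Pointer zeroed:** I turned the knob back until I felt the zero stop (0.66 N m) and let go. The camera then put the bar within about 0.3° of zero.
- **Leg placed:** I picked it up at mid-length. It touched the trough floor at the expected height and lay on the centre line to within about 1 mm.
- **Pressed home:** The push is steady at about 25 N. I estimate 8–15 N of that reaches the stop face, after the spring and drag. The arm is at rest and the picture shows no gap at the stop.
- **Pointer carried up:** The bar stands at about 121° in both views, which is a pointer angle of about 1.0 rad, the full mark. Only part of the bar was visible in each, so this is a little less exact than the zero reading.
- **One disagreement:** The first guarded push stopped early on a force spike and left only about 4 N, less than the spring alone. I added press in 0.5 mm steps until the force rose as it should against a hard stop.

The clock read about 27 s of the 72 s allowed. I viewed 9 pictures.

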